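# Load a rock plug into the pulse-velocity rig

## Task

Pluck the orange-red sandstone plug from its tray pocket, where only its ends can be got at, and set it down in the small V-rest so that you can let go and take it again with its ends free. Then lay it in the V-saddles of the blue measuring rig, blue-banded end toward the fixed head, let go, and slide the tailstock up until both probe faces touch the plug's ends. Do not drop the plug, and leave the other two plugs, the petri dish, the weighing bottle and the marker where they are.

Things in the scene. Friction and masses are not known exactly. Their poses are not given: they have to be found in the camera images.
- plug_tray: White plastic tray, 130 x 148 x 24 mm, fixed. Origin: centre of its underside. Four pockets, centres at its y = -54, -18, 18, 54 mm, each 122 mm long in x, 32 mm wide, floor at 4 mm, walls to 24 mm. A grey cradle 34 mm long in each carries a plug along the tray's x, axis at 16.5 mm: 6 mm free beside the plug, 27 mm or more beyond each end for a finger.
- red_plug: The red plug, to be measured: orange-red sandstone cylinder, 20 mm diameter, 50 mm long, about 40 g, lying in one of the tray's pockets. Origin: its centre; its x axis is the cylinder's axis. A 7 mm blue band is painted round it near its +x end (2 to 9 mm from that end); a plug has been put in any of three pockets.
- red_plug_band_end (a point): Centre of the red plug's end face at the blue-banded end (25 mm along the plug's +x from its centre).
- white_plug: White marble plug of the same size and with the same blue band, in another pocket; to be left there. Origin: its centre, x along its axis.
- black_plug: Black rock plug of the same size and with the same blue band, in another pocket; to be left there. Origin: its centre, x along its axis.
- rest: Specimen rest, fixed: dark steel foot 56 x 66 mm, top 12 mm above the bench, with two black 90-degree V-saddles, each 6 mm thick, centred 18 mm either side of the middle along its y (30 mm clear between them); their tips reach to about 4 mm below a lying plug's axis. Origin: centre of its underside; a plug lies along its y.
- rest_seat (a point): Where the centre of a plug lies when it rests centrally in the V-rest: 36 mm above the bench. Axes as rest.
- rig: Measuring rig, fixed: aluminium base 84 x 276 mm, top at 16 mm; at -y a blue fixed head with a round steel probe (24 mm diameter, axis along y, 52 mm above the bench), at +y a blue tailstock with the same probe, sliding on two rods. Between them two black V-saddles like the rest's (30 mm clear between) carry a plug along y. Origin: on the underside, below the probes' axis.
- plug_seat (a point): Where the plug's centre lies when it rests in the rig's saddles and touches the fixed face: 52 mm above the bench, 25 mm in +y from the fixed face, midway between the saddles. Axes as rig.
- fixed_face (a point): Centre of the fixed head's probe face, looking to the rig's +y.
- sliding_face (a point): Centre of the tailstock's probe face, looking to the rig's -y; 74 mm from the fixed face when the tailstock is fully back.
- tailstock_knob (a point): Middle of the grip part of the black round knob on top of the tailstock (19 mm diameter, knob top 12 mm above this point, tailstock block 21 mm below it). The tailstock slides with about 2.5 N of friction and stays where it is left.
- tailstock (a joint): Position of the tailstock in m: 0 fully back, growing as it moves toward the fixed head (the rig's -y); 0.024 with a plug clamped between the faces; stop at 0.040.
- retort_stand: Fixed retort stand at the right, an obstacle: its rod rises about 106 mm beyond and 57 mm right of this point, and a bar with a ring (100 mm across) reaches from the rod toward the robot at 0.30 m height, 57 mm right of this point, the ring ending 0.17 m on the robot's side of it. Keep the gripper clear of ring and bar.
- petri_dish: Closed glass petri dish, 65 mm diameter, 18 mm high, standing near the rig; bystander. Origin: centre of its underside.
- weighing_bottle: Small weighing bottle with lid, 44 mm diameter, 57 mm high; bystander. Origin: centre of its underside.
- marker: Red and white marker pen, 131 mm long along its y, 14 mm thick; bystander. Origin: centre of its underside.
Things that resemble listed ones, but are neither listed nor needed, are in the scene too. Leave any turquoise or yellow look-alike of the rest alone.

How it is judged:
By the outcome, as a careful person would: the job done as asked, in the order asked, and still so for the second after the job is handed in, with the robot touching nothing.
It also fails if it takes over 56 s, if anything falls off the work surface, if the arm or the gripper's body presses on something with over 40 N, if the wrist force passes 120 N, or if a joint passes its speed limit or range.

## Robot

A 6-joint arm with a two-finger parallel gripper is mounted at the origin on a cart in front of the work surface, level with it; the furniture and walls round the work are solid. World frame = base frame: x ahead of the robot, y to its left, z up, the work surface at z = 0. Lengths are in m, angles in rad, forces in N, time in s.
With the tool pointing down it reaches from about 0.375 to 0.975 m from the base axis. Payload 3.8 kg.
Tool frame: the origin (TCP) lies midway between the tips of the shut fingers; the grasp point (between the pads) lies 19 mm behind it; z points along the fingers, y is the line along which they close (so a half turn about z gives the same grasp; the last joint's range is limited). The gripper opens to 85 mm and grips with 20 to 120 N. Pads are 22 mm wide; open, the fingers measure 114 mm over their backs; the gripper's body (76 mm by 85 mm) begins 54 mm behind the grasp point. The pads swing forward as they close: fully open they stand 13 mm farther back than shut.
Start: joints at [1.1, 0.264, 1.604, -0, 1.274, -0.037], TCP at [0.284, 0.612, 0.231] pointing down, gripper open.
Joint ranges: [-2.63, 2.63], [-0.94, 2.18], [0.31, 2.57], [-1.31, 4.45], [0, 2.66], [-2.55, 2.55]. Speed limits (rad/s): [2.57, 2.57, 3.14, 3.14, 3.14, 3.14].

## Interface

Orientations are given as a rotation vector (axis times angle).
In Python, from workcell import bot gives the robot as it stands.
- The arm moves only by the tool servo_tool, never from a script. Its argument "series" is a list of rows, each a list of 7 numbers: the shift along the world's x, y, z in units of 0.15 m (1.0 is 0.15 m), then the turn, a rotation vector about the world's x, y, z in units of 180 degrees (1.0 is 180 degrees), then the closure, from 0 (fully open) to 1 (shut). A call has 1 to 20 rows; each row is the pose to reach, as a shift and turn from the pose commanded when the call began, turning the shorter way round; what a row does not reach only later rows make up. A row lasts 1/10 s, in which the tool goes at most 50 mm and 8.59 degrees, less where a joint would pass 70% of its speed; a pose out of reach is approached as far as the arm can. A call with a number of a shift or a turn outside -1 to 1 is refused whole. A call with a gripper value outside its range is refused whole. The fingers move at their own pace and stop on an object; "newtons" is the grip in N (left out, the last holds). Time passes only in rows, so rows that repeat a pose let the fingers close. It gives the time, the measured TCP pose, the force, the opening and the grip force at its end, in the units of the state.
- bot.read_state(): the state, without advancing time (a new reading comes with each control period).
- bot.read_camera(name): name is "side" or "top" or "wrist"; returns the picture (420x560x3 uint8, red, green, blue); there is no depth.
- bot.camera_info(name): a dict with "vertical_fov" (degrees; the focal length in pixels is half the picture's height over the tangent of half this angle, whatever the lens; pixels are square), "cx", "cy" (the principal point, pixels), "R" (3x3) and "t" (3): a world point X has camera coordinates R X + t. Camera axes: x right, y down, z forward; pixel columns grow to the right and rows downward; lengths in m; the calibration is good to about 2 mm. A picture is of the moment at which its call begins: read the wrist's pose just before it. camera_info takes no time and is no camera call; for the wrist camera it gives the pose at the moment of the call.
- bot.finish_job(): hands the job in; it is judged then, once.
Trained networks look in the newest picture that a camera, given by its name, has taken for a name from the list of things; names that differ only in an ending like _2 or _b are one class to them, and where a whole thing is asked for, a point or a joint stands for the part that bears it (a point fixed in the world has none). Each returns a list of dicts, best first, with "score" (0 to 1); they miss things now and then, are a little off and sometimes report something else, mostly with a low value. They report only what shows in the picture. A call takes as long as a camera call. They do not tell look-alikes from the thing itself.
- bot.recognise(target, camera): "box" ([left, top, right, bottom] as shares, 0 to 1, of the picture: columns of its width, rows of its height, round what is visible of it).
- bot.trace(target, camera): "mask" (420x560 bool, what is visible of it) and "box" ([left, top, right, bottom] as shares, 0 to 1, of the picture: columns of its width, rows of its height, round what is visible of it).
- bot.mark_of(target, camera): "at" ([row, column] as shares, 0 to 1, of the picture: columns of its width, rows of its height: a listed point, or the origin of a listed thing).
The state is a dict: "time": time; "q": joint angles; "joint_vel": joint speeds; "joint_torque": joint torques, N m; "tool_pos": TCP position; "tcp_rot": TCP orientation; "wrist_force": force on the tool from outside, world axes, zero at the start; "torque": the same for the moment, N m; "width": opening from 0.0 (shut) to 1.0 (fully open); "grip_force": force on a finger pad.
Only numpy, scipy, OpenCV 4.12 (cv2) and the standard library are available. Lean on these libraries where they do the work, as an engineer would, in place of code of your own. Each camera call takes 0.05 s, during which the arm holds its last target. There are 200 camera calls.

## Working session

There is one attempt and no reset: what is moved stays moved. The work goes in short steps, Python scripts to look and compute and a tool call to move; the robot and the scene stay as the last step left them, time stands still between calls to the robot, and variables do not carry over. Pictures are saved under pics/ and viewed, at most 10 in all, crops included, and the job is handed in when it is done.

Besides the shell and the picture viewer there is one more tool, called after "Call:" as name(argument=value, ...) on one line, values as JSON. servo_tool: Moves the arm, as the interface text tells. Shifts and turns lie within -1 to 1; 1 stands for 0.15 m of shift or 180 degrees of turn. Its arguments: {"type":"object","properties":{"series":{"type":"array","items":{"type":"array","items":{"type":"number"}}},"newtons":{"type":"number"}},"required":["series"]}

```bash
mkdir -p pics; ls; cat > h.py <<'E'
from workcell import bot
import numpy as np, cv2
def cam(n):
    c=bot.camera_info(n); f=210/np.tan(np.radians(c["vertical_fov"])/2)
    return f,c["cx"],c["cy"],np.array(c["R"]),np.array(c["t"])
def ray(n,u,v,z,c=None):
    f,cx,cy,R,t=c or cam(n)
    d=R.T@np.array([(u-cx)/f,(v-cy)/f,1]); o=-R.T@t
    return o+d*(z-o[2])/d[2]
def proj(n,X,c=None):
    f,cx,cy,R,t=c or cam(n)
    p=R@np.array(X)+t; return np.array([f*p[0]/p[2]+cx,f*p[1]/p[2]+cy])
def tri(obs):  # list of (cam,u,v)
    A=[];b=[]
    for n,u,v in obs:
        f,cx,cy,R,t=cam(n); o=-R.T@t; d=R.T@np.array([(u-cx)/f,(v-cy)/f,1]); d/=np.linalg.norm(d)
        P=np.eye(3)-np.outer(d,d); A.append(P); b.append(P@o)
    return np.linalg.lstsq(np.vstack(A),np.hstack(b),rcond=None)[0]
E
python3 - <<'E'
from h import *
s=bot.read_state(); print(s)
for n in("top","side"):
    im=bot.read_camera(n); cv2.imwrite(f"pics/{n}0.png",cv2.cvtColor(im,cv2.COLOR_RGB2BGR))
    c=cam(n); print(n,c[0],-c[3].T@c[4],c[3][2])
zs=dict(plug_tray=0,red_plug=.0165,red_plug_band_end=.0165,white_plug=.0165,black_plug=.0165,rest=0,rest_seat=.036,rig=0,plug_seat=.052,fixed_face=.052,sliding_face=.052,tailstock_knob=.09,petri_dish=0,weighing_bottle=0,marker=0,retort_stand=0)
for k,z in zs.items():
    for n in("top","side"):
        for r in bot.mark_of(k,n)[:3]:
            u,v=r["at"][1]*560,r["at"][0]*420
            print(k,n,round(r["score"],2),np.round([u,v],1),np.round(ray(n,u,v,z),4))
E
```

```text
pics
{'time': 0.0, 'q': array([ 1.10010293e+00,  2.64811991e-01,  1.60537793e+00,  2.34828965e-05,
        1.27367883e+00, -3.69333149e-02]), 'joint_vel': array([ 0.00030265, -0.00074598, -0.00021568,  0.00178228,  0.00119396,
        0.00173002]), 'joint_torque': array([ 3.40249908e-04, -5.15117669e+01, -3.67307532e+01,  7.06334072e-05,
        1.28546098e-02, -1.17147188e-06]), 'tool_pos': array([0.28337806, 0.61183455, 0.22992024]), 'tcp_rot': array([-0.67590238, -3.06741281,  0.00345124]), 'wrist_force': array([ 0.41598807, -0.46732622, -0.77239437]), 'torque': array([0.07270206, 0.01837141, 0.03557159]), 'grip_force': 0.0, 'width': 0.9996777650863038}
top 408.20726900917515 [0.44656206 0.06926671 1.44069336] [ 0.05938133  0.00765542 -0.99820602]
side 389.16227026075825 [ 0.55402466 -0.92124509  0.71087908] [-0.02110644  0.84759654 -0.5302213 ]
plug_tray top 0.93 [349.3 221.7] [ 0.4805 -0.1655  0.    ]
plug_tray top 0.22 [199.7 240.5] [0.425  0.3631 0.    ]
plug_tray side 0.59 [261.1 287.3] [ 0.4834 -0.1704  0.    ]
red_plug top 0.63 [220.  191.8] [0.5941 0.2869 0.0165]
red_plug 
[... 1720 characters left out ...]
233.1 191. ] [0.5923 0.2366 0.052 ]
sliding_face side 0.83 [298.7 194.7] [0.5821 0.2284 0.052 ]
tailstock_knob top 0.5 [217.1 189.5] [0.5944 0.2853 0.09  ]
tailstock_knob side 0.66 [295.8 179.4] [0.5711 0.2674 0.09  ]
tailstock_knob side 0.53 [300.8 212. ] [0.586  0.0588 0.09  ]
petri_dish top 0.64 [243.9 241.7] [0.4177 0.2073 0.    ]
weighing_bottle top 0.66 [295.7 240.3] [0.4191 0.0249 0.    ]
weighing_bottle top 0.6 [306.9 171.1] [ 0.6633 -0.0203  0.    ]
weighing_bottle top 0.46 [364.7 210. ] [ 0.5208 -0.2208  0.    ]
weighing_bottle side 0.82 [330.2 255.4] [ 0.6735 -0.0305  0.    ]
marker top 0.51 [199.6 239.6] [0.4281 0.3635 0.    ]
marker side 0.56 [258.8 187.1] [0.4334 0.3699 0.    ]
```

```bash
python3 - <<'E'
import cv2
a=cv2.imread("pics/top0.png")[110:310,120:460]; cv2.imwrite("pics/t1.png",cv2.resize(a,(800,470),interpolation=cv2.INTER_CUBIC))
a=cv2.imread("pics/side0.png")[120:400,180:400]; cv2.imwrite("pics/s1.png",cv2.resize(a,(471,600),interpolation=cv2.INTER_CUBIC))
E
```

```text
(no output)
```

View pics/t1.png

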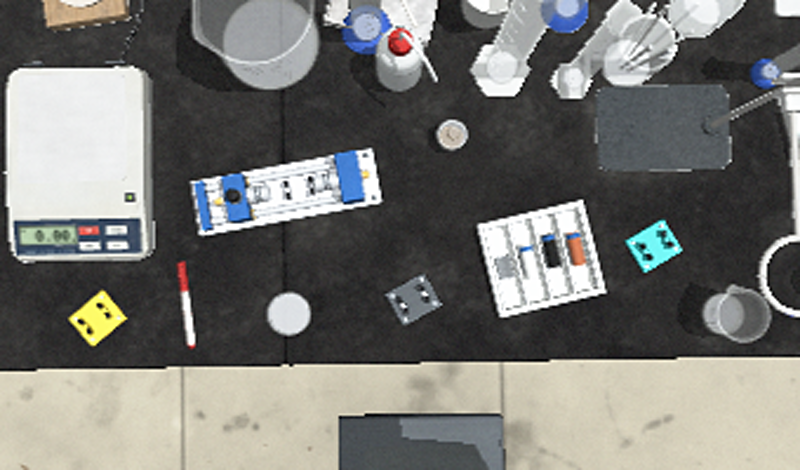

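View pics/s1.png

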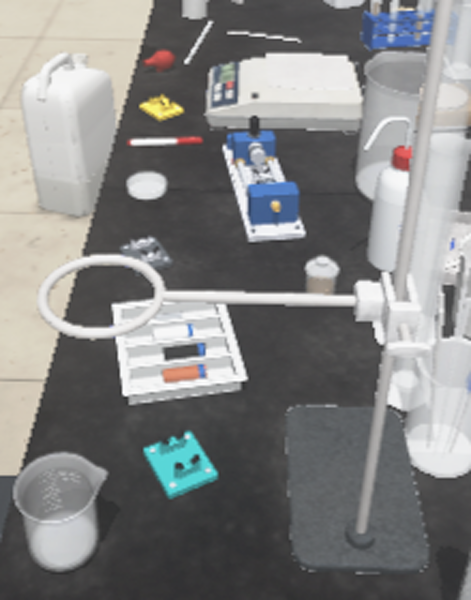

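Top view crop: red plug is at about (575,250), the grey rest at (413,300), the rig from (195,210) to (380,175) with its fixed head on the right. Turquoise (655,245) and yellow (97,318) are the look-alikes. In the side crop the red plug at (185,373) has its blue band toward world +x. Next I'll take wrist views of the rig, then of the rest and tray.

Call:
servo_tool(series=[[0.95,-1,0.6,0,0,-0.1,0],[0.95,-1,0.6,0,0,-0.1,0],[0.95,-1,0.6,0,0,-0.1,0],[0.95,-1,0.6,0,0,-0.1,0],[0.95,-1,0.6,0,0,-0.1,0]])

```text
time: 2.2
tool_pos: [0.429, 0.4603, 0.324]
tcp_rot: [1.15, 2.921, 0.004]
wrist_force: [-0.0, 0.3, 0.4]
width: 1.003
grip_force: 0.0
```

Call:
servo_tool(series=[[0.6,-1,0,0,0,-0.1,0],[0.6,-1,0,0,0,-0.1,0],[0.6,-1,0,0,0,-0.1,0],[0.6,-1,0,0,0,-0.1,0],[0.6,-1,0,0,0,-0.1,0]])

```text
time: 2.7
tool_pos: [0.518, 0.3093, 0.3215]
tcp_rot: [1.597, 2.704, -0.001]
wrist_force: [-1.2, -0.9, -0.3]
width: 1.003
grip_force: 0.0
```

Call:
servo_tool(series=[[0,-0.6,0,0,0,-0.1,0],[0,-0.6,0,0,0,-0.1,0],[0,-0.6,0,0,0,-0.1,0],[0,-0.6,0,0,0,-0.1,0],[0,-0.6,0,0,0,-0.1,0],[0,-0.6,0,0,0,-0.1,0]])

```text
time: 3.3
tool_pos: [0.516, 0.2239, 0.3212]
tcp_rot: [-1.992, -2.429, -0.0]
wrist_force: [-0.1, -0.6, -0.4]
width: 1.003
grip_force: 0.0
```

```bash
python3 - <<'E'
from h import *
import pickle
c=cam("wrist"); im=bot.read_camera("wrist"); cv2.imwrite("pics/w1.png",cv2.cvtColor(im,cv2.COLOR_RGB2BGR))
pickle.dump(c,open("w1.pkl","wb")); print(c[0],-c[3].T@c[4],c[3][2])
s=bot.read_state();print(s["time"],s["tool_pos"],s["tcp_rot"])
zs=dict(rig=0,plug_seat=.052,fixed_face=.052,sliding_face=.052,tailstock_knob=.09,petri_dish=0,rest=0,rest_seat=.036)
for k,z in zs.items():
    for r in bot.mark_of(k,"wrist")[:3]:
        u,v=r["at"][1]*560,r["at"][0]*420
        print(k,round(r["score"],2),np.round([u,v],1),np.round(ray("wrist",u,v,z,c),4))
E
```

```text
308.46322523681135 [0.50062848 0.30399021 0.46454693] [ 0.06084927 -0.30701225 -0.94975831]
3.35 [0.51602618 0.22382684 0.3211473 ] [-1.99206888e+00 -2.42874203e+00 -3.72965136e-05]
rig 0.91 [327.3 184.4] [0.5973 0.2051 0.    ]
rig 0.72 [230.5 370.7] [ 0.5046 -0.1886  0.    ]
rig 0.5 [208.2 156.3] [0.411  0.2122 0.    ]
plug_seat 0.97 [334.5 197.8] [0.601  0.1994 0.052 ]
fixed_face 0.72 [329.5 218.4] [0.6017 0.1683 0.052 ]
sliding_face 0.77 [333.8 169.1] [0.5899 0.2385 0.052 ]
tailstock_knob 0.94 [343.1 136.1] [0.5826 0.2852 0.09  ]
petri_dish 0.88 [206.7 153.3] [0.4082 0.2162 0.    ]
rest 0.61 [204.9 265.3] [0.4286 0.028  0.    ]
rest_seat 0.63 [198.9 276.6] [0.4273 0.0276 0.036 ]
```

View pics/w1.png

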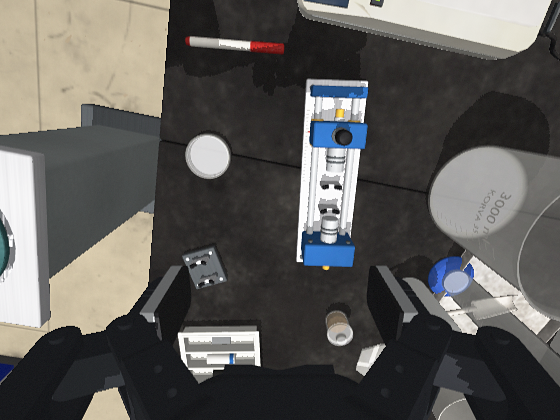

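Wrist view: rig spans rows 80 to 265, with the plug seat at (334,198), knob at (343,136) and fixed head at the bottom. The petri dish is at (208,155), the grey rest at (205,267), and the tray starts at (220,345). I'll look closer at the rest and then the tray.

Call:
servo_tool(series=[[-0.25,-0.8,-0.2,0,0,0,0],[-0.25,-0.8,-0.2,0,0,0,0],[-0.25,-0.8,-0.2,0,0,0,0]])

```text
time: 4.05
tool_pos: [0.4773, 0.1002, 0.2903]
tcp_rot: [-1.995, -2.426, 0.003]
wrist_force: [0.9, -0.9, -0.2]
width: 0.997
grip_force: 0.0
```

Call:
servo_tool(series=[[-0.25,-0.7,-0.2,0,0,0,0],[-0.25,-0.7,-0.2,0,0,0,0],[-0.25,-0.7,-0.2,0,0,0,0],[-0.25,-0.7,-0.2,0,0,0,0],[-0.25,-0.7,-0.2,0,0,0,0]])

```text
time: 4.55
tool_pos: [0.4415, -0.0025, 0.2616]
tcp_rot: [1.997, 2.425, 0.002]
wrist_force: [0.9, -0.4, 0.4]
width: 1.0
grip_force: 0.0
```

```bash
cat >> h.py <<'E'
import pickle
def snap(tag,zs):
    c=cam("wrist"); im=bot.read_camera("wrist"); cv2.imwrite(f"pics/{tag}.png",cv2.cvtColor(im,cv2.COLOR_RGB2BGR))
    pickle.dump(c,open(f"{tag}.pkl","wb"))
    s=bot.read_state();print(s["time"],s["tool_pos"],s["tcp_rot"])
    for k,z in zs.items():
        for r in bot.mark_of(k,"wrist")[:2]:
            u,v=r["at"][1]*560,r["at"][0]*420
            print(k,round(r["score"],2),np.round([u,v],1),np.round(ray("wrist",u,v,z,c),4))
E
python3 - <<'E'
from h import *
snap("w2",dict(rest=0,rest_seat=.036,plug_tray=0,red_plug=.0165,white_plug=.0165,black_plug=.0165))
E
```

```text
4.6 [ 0.44186528 -0.00202076  0.26189828] [1.99487252e+00 2.42607793e+00 1.92143656e-03]
rest 0.98 [280.2 368.5] [ 0.5093 -0.3313  0.    ]
rest 0.69 [272.1 144.2] [0.4276 0.0294 0.    ]
rest_seat 0.71 [273.1 147.9] [0.4295 0.0297 0.036 ]
plug_tray 0.86 [289.1 282.6] [ 0.4907 -0.1675  0.    ]
white_plug 0.62 [285.8 274.4] [ 0.4808 -0.1452  0.0165]
black_plug 0.89 [295.2 293.5] [ 0.5005 -0.1737  0.0165]
```

Call:
servo_tool(series=[[0.25,-0.7,0,0,0,0,0],[0.25,-0.7,0,0,0,0,0],[0.25,-0.7,0,0,0,0,0],[0.25,-0.7,0,0,0,0,0],[0.25,-0.7,0,0,0,0,0]])

```text
time: 5.4
tool_pos: [0.4784, -0.1067, 0.2609]
tcp_rot: [-1.995, -2.425, -0.0]
wrist_force: [-0.5, 0.3, -0.6]
width: 0.997
grip_force: 0.0
```

```bash
python3 - <<'E'
from h import *
snap("w3",dict(plug_tray=0,red_plug=.0165,red_plug_band_end=.0165,white_plug=.0165,black_plug=.0165))
a=cv2.imread("pics/w2.png"); b=cv2.imread("pics/w3.png")
cv2.imwrite("pics/w2c.png",cv2.resize(a[60:260,100:360],(780,600),interpolation=cv2.INTER_CUBIC))
cv2.imwrite("pics/w3c.png",cv2.resize(b[120:340,150:430],(764,600),interpolation=cv2.INTER_CUBIC))
E
```

```text
5.45 [ 0.47828595 -0.10633728  0.26100149] [-1.99367028e+00 -2.42632405e+00 -3.67962756e-04]
plug_tray 0.6 [278.8 210.7] [ 0.49   -0.1621 -0.    ]
plug_tray 0.44 [262.7  50.1] [0.4326 0.031  0.    ]
red_plug 0.63 [281.1 250.1] [ 0.5031 -0.2126  0.0165]
red_plug_band_end 0.69 [437.9 144.1] [ 0.6655 -0.033   0.0165]
red_plug_band_end 0.67 [295.4 252.5] [ 0.5233 -0.2124  0.0165]
white_plug 0.92 [275.8 198.9] [ 0.4818 -0.1413  0.0165]
```

View pics/w2c.png

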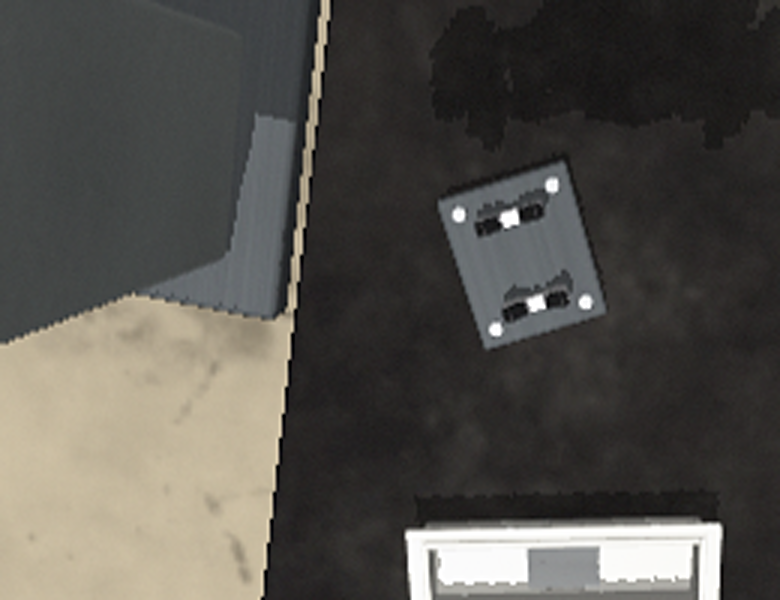

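View pics/w3c.png

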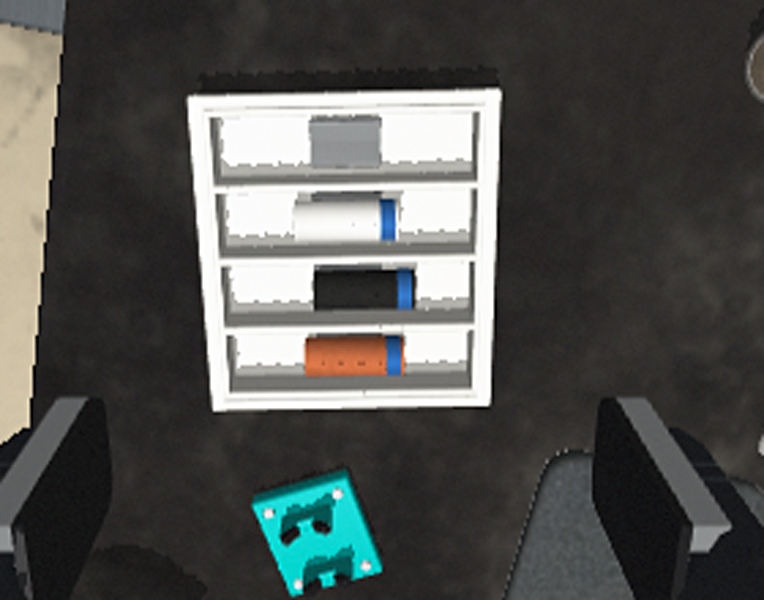

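w2 crop: the rest foot corners are (439,201), (564,160), (606,312) and (487,349), with saddles at (510,217) and (537,303). w3 crop: the tray rim corners are (188,97), (501,90), (490,406) and (213,410). The red plug is at (355,355), band to the right (+x).

```bash
cat >> h.py <<'E'
from scipy.optimize import least_squares
def fit(c,px,pts,x0):
    pts=np.array(pts,float)
    def W(p):
        C,S=np.cos(p[2]),np.sin(p[2]); return np.c_[p[0]+C*pts[:,0]-S*pts[:,1],p[1]+S*pts[:,0]+C*pts[:,1],pts[:,2]]
    f=lambda p:np.concatenate([proj("",X,c)-u for X,u in zip(W(p),px)])
    r=least_squares(f,x0,x_scale=[.1,.1,1]); return r.x,r.fun.reshape(-1,2)
def cyl(c,x,y,z,yaw):
    a=np.linspace(0,2*np.pi,24); P=[]
    for s in(-.025,.025):
        for t in a:
            l=np.array([s,.01*np.cos(t)]); P.append(proj("",[x+np.cos(yaw)*l[0]-np.sin(yaw)*l[1],y+np.sin(yaw)*l[0]+np.cos(yaw)*l[1],z+.01*np.sin(t)],c))
    return cv2.convexHull(np.float32(P))
def hc(h):
    m=cv2.moments(h); return np.array([m["m10"],m["m01"]])/m["m00"]
E
python3 - <<'E'
from h import *
c=pickle.load(open("w2.pkl","rb"))
px=np.array([(439,201),(564,160),(606,312),(487,349)])/3+[100,60]
p,e=fit(c,px,[(-.028,.033,.012),(.028,.033,.012),(.028,-.033,.012),(-.028,-.033,.012)],[.43,.03,.4]); print("rest",p,np.degrees(p[2]),e.round(1).tolist())
c=pickle.load(open("w3.pkl","rb"))
px=np.array([(188,97),(501,90),(490,406),(213,410)])/2.7286+[150,120]
p,e=fit(c,px,[(-.065,.074,.024),(.065,.074,.024),(.065,-.074,.024),(-.065,-.074,.024)],[.49,-.16,.2]); print("tray",p,np.degrees(p[2]),e.round(1).tolist())
im=cv2.imread("pics/w3.png"); hsv=cv2.cvtColor(im,cv2.COLOR_BGR2HSV)
m=((cv2.inRange(hsv,(3,120,90),(18,255,255))>0)); m[:235]=0;m[262:]=0;m[:,:255]=0;m[:,305:]=0
b=cv2.inRange(hsv,(100,120,60),(125,255,255))>0; b[:238]=0;b[262:]=0;b[:,:280]=0;b[:,305:]=0
ys,xs=np.nonzero(m|b);print(len(xs),xs.min(),xs.max(),ys.min(),ys.max())
yaw=p[2]; cen=np.array([xs.mean(),ys.mean()])
q=least_squares(lambda v:hc(cyl(c,v[0],v[1],.0165,yaw))-cen,[.505,-.215],x_scale=.1).x
h=cyl(c,*q,.0165,yaw)
print("plug",q,"area",cv2.contourArea(h),"col range",h[:,0,0].min(),h[:,0,0].max(),h[:,0,1].min(),h[:,0,1].max())
d=q-p[:2];C,S=np.cos(yaw),np.sin(yaw);print("in tray",C*d[0]+S*d[1],-S*d[0]+C*d[1])
s=bot.read_state(); rv=s["tcp_rot"]; from scipy.spatial.transform import Rotation as R
M=R.from_rotvec(rv).as_matrix(); print("alpha",np.degrees(np.arctan2(M[1,1],M[0,1])),"q6",s["q"][5],"tcp",s["tool_pos"])
E
```

```text
rest [0.43119786 0.02935059 0.48984144] 28.065847011004454 [[-1.2, -0.2], [0.6, -0.4], [1.2, 0.3], [-0.7, 0.5]]
tray [ 0.48769101 -0.15921819  0.21392065] 12.256750303415984 [[4.7, 3.2], [-4.6, 3.6], [-3.8, -4.9], [3.7, -4.7]]
490 262 297 243 257
plug [ 0.50065921 -0.21357413] area 532.1702145894524 col range 260.7481 297.6825 242.87396 258.01202
in tray 0.0011332289515021757 -0.0558700098173716
alpha 11.22922258253215 q6 -0.4660627482682708 tcp [ 0.47852373 -0.10658401  0.26142096]
```

Call:
servo_tool(series=[[0.148,-0.713,-0.85,0,0,0.006,0],[0.148,-0.713,-0.85,0,0,0.006,0],[0.148,-0.713,-0.85,0,0,0.006,0],[0.148,-0.713,-0.85,0,0,0.006,0],[0.148,-0.713,-0.85,0,0,0.006,0],[0.148,-0.713,-0.85,0,0,0.006,0]])

```text
time: 6.3
tool_pos: [0.5014, -0.2139, 0.1347]
tcp_rot: [1.972, 2.445, 0.001]
wrist_force: [0.4, -1.2, 0.8]
width: 0.996
grip_force: 0.0
```

```bash
python3 - <<'E'
from h import *
snap("w4",dict(plug_tray=0,red_plug=.0165))
c=pickle.load(open("w4.pkl","rb")); print(proj("",[.5007,-.2136,.0165],c)); print(bot.read_state()["width"])
E
```

```text
6.35 [ 0.50197593 -0.21391267  0.13564037] [1.97031929e+00 2.44423123e+00 1.62576807e-03]
plug_tray 0.81 [273.7 138.1] [ 0.4863 -0.1618  0.    ]
plug_tray 0.32 [272.2 116.1] [ 0.4813 -0.1438  0.    ]
red_plug 0.82 [279.8 198.5] [ 0.5023 -0.2103  0.0165]
[277.18671413 201.65644364]
0.9986656541278122
```

View pics/w4.png

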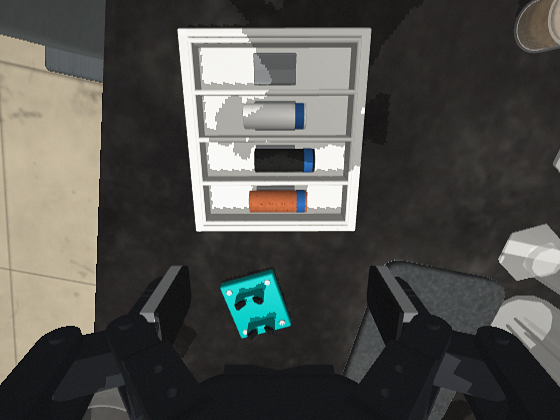

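Wrist view: the red plug spans columns 249 to 307 at row 201, with pocket walls at rows 183 and 213. Measuring it from this picture.

```bash
python3 - <<'E'
from h import *
c=pickle.load(open("w4.pkl","rb"))
im=cv2.imread("pics/w4.png"); hsv=cv2.cvtColor(im,cv2.COLOR_BGR2HSV)
m=(cv2.inRange(hsv,(3,100,60),(18,255,255))|cv2.inRange(hsv,(100,100,40),(125,255,255)))
z=np.zeros_like(m); z[187:216,240:315]=m[187:216,240:315]
ys,xs=np.nonzero(z);cen=np.array([xs.mean(),ys.mean()]);print(len(xs),xs.min(),xs.max(),ys.min(),ys.max())
r=cv2.minAreaRect(np.c_[xs,ys].astype(np.float32));print(r)
for yaw in np.radians([11,12.3,14]):
    q=least_squares(lambda v:hc(cyl(c,v[0],v[1],.0165,yaw))-cen,[.505,-.215],x_scale=.1).x
    h=cyl(c,*q,.0165,yaw); print(q,cv2.contourArea(h),h[:,0].min(0),h[:,0].max(0),cv2.minAreaRect(h)[2])
# tray outer/inner predicted with tray yaw for plausible centre
px=[(178,29),(370,28),(354,231),(195,231)]
p,e=fit(c,px,[(-.065,.074,.024),(.065,.074,.024),(.065,-.074,.024),(-.065,-.074,.024)],[.49,-.16,.2]);print("tray",p,np.degrees(p[2]),e.round(1).tolist())
px=[(206,183),(348,183)]; print([ray("",*u,.024,c).round(4) for u in px], ray("",280,183,.024,c), ray("",280,213,.024,c), ray("",280,226,.024,c))
C,S=np.cos(p[2]),np.sin(p[2]);d=q-p[:2];print(C*d[0]+S*d[1],-S*d[0]+C*d[1])
E
```

```text
1245 249 306 190 211
((277.5, 200.49998474121094), (56.99999237060547, 20.999996185302734), -0.0)
[ 0.50071658 -0.21263256] 1309.1685443910537 [248.17572 188.78653] [306.73837 212.43298] 1.1072471141815186
[ 0.50074676 -0.2126261 ] 1309.1670100234915 [248.17209 189.28453] [306.69098 211.94852] 89.87789916992188
[ 0.50078577 -0.21261566] 1309.065533424844 [248.10149 188.47607] [306.70663 212.73373] 88.27241516113281
tray [ 0.4864864  -0.1582589   0.21316852] 12.213656464810489 [[6.9, 4.5], [-7.3, 5.4], [-5.6, -8.6], [6.0, -8.5]]
[array([ 0.438 , -0.2079,  0.024 ]), array([ 0.5553, -0.1826,  0.024 ])] [ 0.49910059 -0.19467697  0.024     ] [ 0.50481113 -0.22093509  0.024     ] [ 0.5074018  -0.23284747  0.024     ]
0.002476113326057945 -0.05615156733204671
```

Call:
servo_tool(series=[[0,0.007,-0.3,0,0,0,0.25],[0,0.007,-0.6,0,0,0,0.25],[0,0.007,-0.65,0,0,0,0.25],[0,0.007,-0.65,0,0,0,0.25],[0,0.007,-0.65,0,0,0,0.25]], newtons=30)

```text
time: 6.95
tool_pos: [0.5028, -0.2139, 0.0387]
tcp_rot: [1.969, 2.443, 0.001]
wrist_force: [-0.5, 0.3, 0.1]
width: 0.754
grip_force: 0.0
```

```bash
python3 - <<'E'
from h import *
snap("w5",{})
c=pickle.load(open("w5.pkl","rb")); print(proj("",[.5007,-.2126,.0165],c))
a=cv2.imread("pics/w5.png")[120:400,120:440]; cv2.imwrite("pics/w5c.png",cv2.resize(a,(686,600)))
s=bot.read_state(); print(s["tool_pos"],s["width"],s["wrist_force"])
E
```

```text
7.0 [ 0.50330474 -0.21428024  0.03922248] [1.96876467e+00 2.44195044e+00 1.83276164e-03]
[274.49089372 247.62470818]
[ 0.50330474 -0.21428024  0.03922248] 0.7516425289423857 [-0.22989069 -0.23497702  1.20572466]
```

View pics/w5c.png

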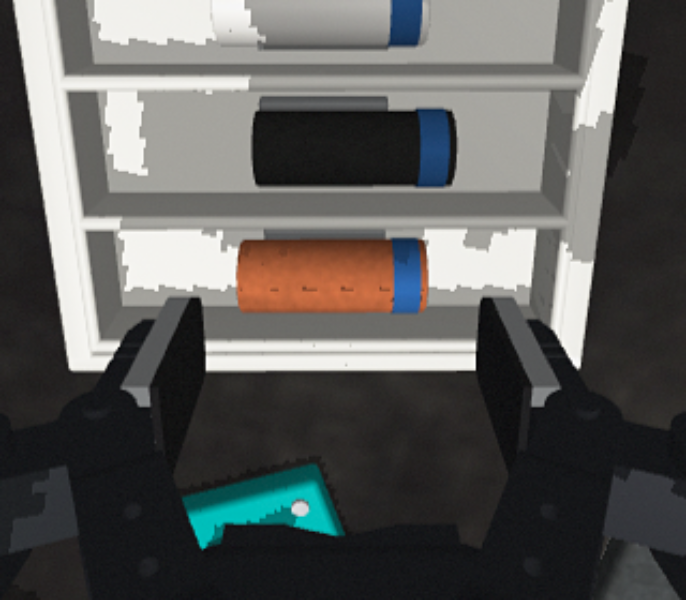

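The plug (crop 332,276) agrees with my estimate of (0.5007, -0.2126). The finger midpoint is about 2.5 mm too far +x, so I'll correct that, go down and close.

Call:
servo_tool(series=[[-0.017,0.011,0,0,0,0,0.25],[-0.017,0.011,-0.1,0,0,0,0.25],[-0.017,0.011,-0.15,0,0,0,0.25],[-0.017,0.011,-0.2,0,0,0,0.25],[-0.017,0.011,-0.2,0,0,0,0.25],[-0.017,0.011,-0.2,0,0,0,0.25]])

```text
time: 7.6
tool_pos: [0.4979, -0.2116, 0.0056]
tcp_rot: [-1.972, -2.444, 0.0]
wrist_force: [-0.6, -0.2, 0.5]
width: 0.751
grip_force: 0.0
```

Call:
servo_tool(series=[[0.017,-0.004,0,0,0,0,0.25],[0.017,-0.004,0,0,0,0,0.25],[0.017,-0.004,0,0,0,0,0.5],[0.017,-0.004,0,0,0,0,0.5],[0.017,-0.004,0,0,0,0,0.5],[0.017,-0.004,0,0,0,0,0.5]])

```text
time: 8.2
tool_pos: [0.5015, -0.2126, 0.0068]
tcp_rot: [1.972, 2.444, 0.001]
wrist_force: [0.6, 0.4, 3.3]
width: 0.578
grip_force: 31.3
```

Call:
servo_tool(series=[[0,0,0.1,0,0,0,0.5],[0,0,0.4,0,0,0,0.5],[0,0,0.65,0,0,0,0.5],[0,0,0.65,0,0,0,0.5],[0,0,0.65,0,0,0,0.5]])

```text
time: 8.7
tool_pos: [0.5018, -0.2128, 0.1057]
tcp_rot: [1.97, 2.443, 0.001]
wrist_force: [-0.2, 0.1, -0.8]
width: 0.58
grip_force: 31.4
```

```bash
python3 - <<'E'
from h import *
snap("w6",{})
s=bot.read_state(); print(s["tool_pos"],s["width"],s["grip_force"])
a=cv2.imread("pics/w6.png")[180:400,150:410]; cv2.imwrite("pics/w6c.png",cv2.resize(a,(709,600)))
E
```

```text
8.75 [ 0.50049855 -0.21219019  0.10398826] [-1.97216405e+00 -2.44529271e+00  1.13772376e-04]
[ 0.50049855 -0.21219019  0.10398826] 0.5798035713620934 31.418893933296204
```

View pics/w6c.png

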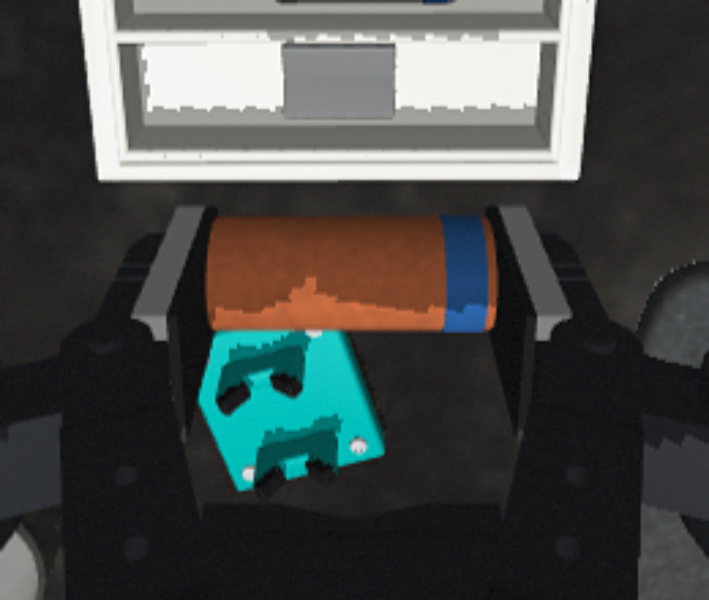

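The plug is held level by its ends with the band on the +x side. Carrying it to hover over the rest, turning -74 deg.

Call:
servo_tool(series=[[-0.15,0.5,0.31,0,0,-0.13,0.5],[-0.23,0.8,0.31,0,0,-0.206,0.5],[-0.23,0.8,0.31,0,0,-0.206,0.5],[-0.23,0.8,0.31,0,0,-0.206,0.5],[-0.23,0.8,0.31,0,0,-0.206,0.5]])

```text
time: 9.25
tool_pos: [0.4646, -0.0908, 0.1486]
tcp_rot: [-2.647, -1.687, 0.004]
wrist_force: [0.1, -0.3, 0.6]
width: 0.57
grip_force: 31.4
```

Call:
servo_tool(series=[[-0.23,0.81,0,0,0,-0.206,0.5],[-0.23,0.81,0,0,0,-0.206,0.5],[-0.23,0.81,0,0,0,-0.206,0.5],[-0.23,0.81,0,0,0,-0.206,0.5],[-0.23,0.81,0,0,0,-0.206,0.5],[-0.23,0.81,0,0,0,-0.206,0.5],[-0.23,0.81,0,0,0,-0.206,0.5]])

```text
time: 9.95
tool_pos: [0.4308, 0.0291, 0.1489]
tcp_rot: [-3.046, -0.765, 0.004]
wrist_force: [-0.2, 1.2, 0.5]
width: 0.577
grip_force: 31.5
```

```bash
cat >> h.py <<'E'
from scipy.spatial.transform import Rotation as Rot
def alpha():
    M=Rot.from_rotvec(bot.read_state()["tcp_rot"]).as_matrix(); return np.degrees(np.arctan2(M[1,1],M[0,1])),M[:,2]
E
python3 - <<'E'
from h import *
snap("w7",dict(rest=0,rest_seat=.036))
s=bot.read_state(); print(s["tool_pos"],s["width"],s["grip_force"],alpha())
c=pickle.load(open("w7.pkl","rb")); print(proj("",[.4312,.0294,.012],c))
c2=pickle.load(open("w2.pkl","rb")); print(ray("",274.5,146.7,.02,c2))
u,v=map(int,proj("",[.4312,.0294,.012],c)); x0=max(u-100,0);y0=max(v-75,0)
a=cv2.imread("pics/w7.png")[y0:y0+150,x0:x0+200]; print(x0,y0); cv2.imwrite("pics/w7c.png",cv2.resize(a,None,fx=4,fy=4,interpolation=cv2.INTER_CUBIC))
E
```

```text
10.0 [0.43105975 0.02897937 0.14920596] [-3.04669044 -0.76414583  0.00355215]
rest 0.94 [276.9 191.2] [0.4304 0.0319 0.    ]
rest_seat 0.72 [281.4 203.3] [0.4315 0.0278 0.036 ]
[0.43156342 0.02884561 0.1497149 ] 0.5794947601953895 31.459593772888184 (np.float64(-61.900630468696754), array([-1.23798227e-03, -3.82776072e-06, -9.99999234e-01]))
[279.57413879 195.03641575]
[0.43100727 0.02931925 0.02      ]
179 120
```

View pics/w7c.png

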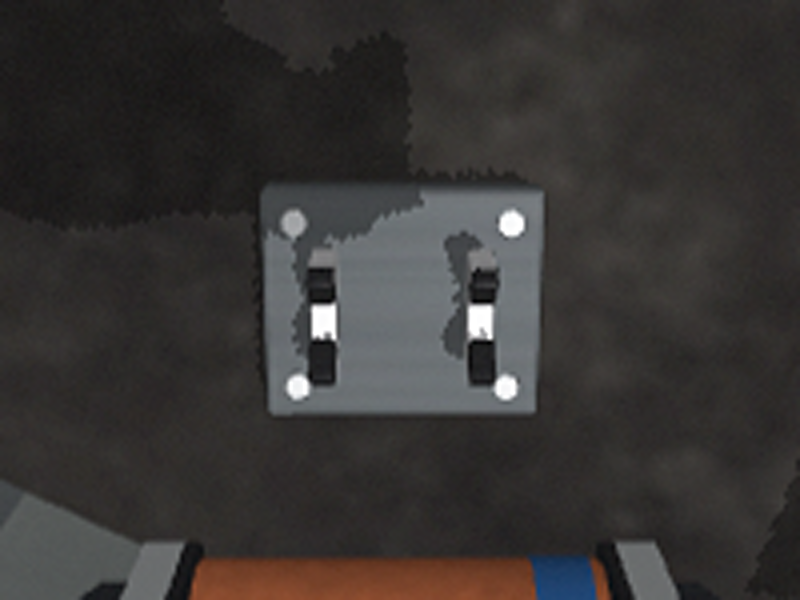

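The rest is square in view: foot corners (262,186), (545,187), (537,413) and (270,414), with saddle centres at x=321 and x=482 on row 322.

```bash
python3 - <<'E'
from h import *
c=pickle.load(open("w7.pkl","rb"))
px=np.array([(262,186),(545,187),(537,413),(270,414)])/4+[179,120]
p,e=fit(c,px,[(.028,.033,.012),(.028,-.033,.012),(-.028,-.033,.012),(-.028,.033,.012)],[.43,.03,.49]);print(p,np.degrees(p[2]),e.round(1).tolist())
for z in(.012,.02,.03):print([ray("",x/4+179,322/4+120,z,c).round(4) for x in (321,482,401.5)])
# held plug height: fit orange+blue mask
im=cv2.imread("pics/w7.png"); hsv=cv2.cvtColor(im,cv2.COLOR_BGR2HSV)
m=(cv2.inRange(hsv,(3,100,40),(18,255,255))|cv2.inRange(hsv,(100,100,40),(125,255,255))); m[:250]=0;m[320:]=0;m[:,:215]=0;m[:,345:]=0
ys,xs=np.nonzero(m); cen=np.array([xs.mean(),ys.mean()]);print(cen,len(xs),xs.min(),xs.max(),ys.min(),ys.max())
s=bot.read_state()["tool_pos"];M=np.radians(alpha()[0]); t=np.array([np.cos(M),np.sin(M)])
q=least_squares(lambda v:hc(cyl(c,s[0]+v[0]*t[0],s[1]+v[0]*t[1],s[2]+v[1],M))-cen,[0,.01],x_scale=.01).x
h=cyl(c,s[0]+q[0]*t[0],s[1]+q[0]*t[1],s[2]+q[1],M);print("off along y, height",q,cv2.contourArea(h),h[:,0].min(0),h[:,0].max(0))
E
```

```text
[0.43058996 0.02875747 0.49222441] 28.20238137547942 [[-0.6, 0.1], [0.7, -0.2], [0.5, 0.2], [-0.5, 0.0]]
[array([0.4173, 0.0439, 0.012 ]), array([0.4354, 0.0102, 0.012 ]), array([0.4264, 0.027 , 0.012 ])]
[array([0.4198, 0.0446, 0.02  ]), array([0.4373, 0.0118, 0.02  ]), array([0.4285, 0.0282, 0.02  ])]
[array([0.4228, 0.0454, 0.03  ]), array([0.4397, 0.0139, 0.03  ]), array([0.4312, 0.0297, 0.03  ])]
[278.29244645 279.73844419] 4435 225 332 259 301
off along y, height [-0.00159634  0.01035058] 4534.290233623935 [223.52686 258.54263] [333.02194 300.74106]
```

Call:
servo_tool(series=[[0,0,-0.33,0,0,0,0.5],[0,0,-0.6,0,0,0,0.5],[0,0,-0.75,0,0,0,0.5],[0,0,-0.79,0,0,0,0.5],[0,0,-0.82,0,0,0,0.5],[0,0,-0.82,0,0,0,0.5],[0,0,-0.82,0,0,0,0.5]])

```text
time: 10.8
tool_pos: [0.4332, 0.029, 0.0286]
tcp_rot: [3.047, 0.762, 0.004]
wrist_force: [-1.0, -0.4, 0.5]
width: 0.578
grip_force: 31.5
```

Call:
servo_tool(series=[[0,0,0,0,0,0,0.5],[0,0,0,0,0,0,0.5]])

```text
time: 11.0
tool_pos: [0.4333, 0.029, 0.0285]
tcp_rot: [3.047, 0.762, 0.004]
wrist_force: [-0.3, -0.9, 3.4]
width: 0.572
grip_force: 31.8
```

Call:
servo_tool(series=[[0,0,-0.007,0,0,0,0.5],[0,0,-0.007,0,0,0,0.5],[0,0,-0.007,0,0,0,0.5]])

```text
time: 11.3
tool_pos: [0.4333, 0.0291, 0.0283]
tcp_rot: [3.047, 0.762, 0.003]
wrist_force: [-4.5, -1.6, 14.0]
width: 0.578
grip_force: 33.0
```

Contact is at about the right height. The sideways force says shift about 2 mm toward rest -x.

Call:
servo_tool(series=[[-0.012,-0.006,0.007,0,0,0,0.5],[-0.012,-0.006,0.007,0,0,0,0.5],[-0.012,-0.006,0.004,0,0,0,0.5],[-0.012,-0.006,0.0,0,0,0,0.5],[-0.012,-0.006,0.0,0,0,0,0.5]])

```text
time: 11.8
tool_pos: [0.4307, 0.0284, 0.0264]
tcp_rot: [-3.048, -0.762, -0.002]
wrist_force: [1.3, 1.0, 1.8]
width: 0.574
grip_force: 31.8
```

Call:
servo_tool(series=[[0,0,-0.006,0,0,0,0.5],[0,0,-0.006,0,0,0,0.5],[0,0,-0.006,0,0,0,0.5]])

```text
time: 12.1
tool_pos: [0.4309, 0.0284, 0.0261]
tcp_rot: [-3.048, -0.762, -0.002]
wrist_force: [0.0, 2.1, 7.7]
width: 0.573
grip_force: 32.4
```

Seated. Releasing, rising and turning 90 deg.

Call:
servo_tool(series=[[0,0,0,0,0,0,0.35],[0,0,0,0,0,0,0.25],[0,0,0,0,0,0,0.25],[0,0,0.1,0,0,0,0.25],[0,0,0.4,0,0,0,0.25],[0,0,0.6,0,0,0,0.3],[0,0,0.8,0,0,0.05,0.3],[0,0,0.8,0,0,0.5,0.3],[0,0,0.8,0,0,0.5,0.3],[0,0,0.8,0,0,0.5,0.3],[0,0,0.8,0,0,0.5,0.3],[0,0,0.8,0,0,0.5,0.3],[0,0,0.8,0,0,0.5,0.3],[0,0,0.8,0,0,0.5,0.3],[0,0,0.8,0,0,0.5,0.3],[0,0,0.8,0,0,0.5,0.3],[0,0,0.8,0,0,0.5,0.3],[0,0,0.8,0,0,0.5,0.3],[0,0,0.8,0,0,0.5,0.3]])

```text
time: 14.0
tool_pos: [0.4298, 0.0282, 0.145]
tcp_rot: [-1.619, -2.692, 0.001]
wrist_force: [0.0, -0.0, -0.2]
width: 0.701
grip_force: 0.0
```

```bash
python3 - <<'E'
from h import *
snap("w8",dict(rest=0,rest_seat=.036,red_plug=.036))
s=bot.read_state(); print(s["tool_pos"],s["width"],alpha()[0])
c=pickle.load(open("w8.pkl","rb")); u,v=proj("",[.4306,.0288,.036],c);print(u,v)
im=cv2.imread("pics/w8.png"); hsv=cv2.cvtColor(im,cv2.COLOR_BGR2HSV)
m=(cv2.inRange(hsv,(3,100,40),(18,255,255))|cv2.inRange(hsv,(100,100,40),(125,255,255))); u,v=int(u),int(v)
z=np.zeros_like(m); z[v-60:v+60,u-60:u+60]=m[v-60:v+60,u-60:u+60]
ys,xs=np.nonzero(z);cen=np.array([xs.mean(),ys.mean()]);print(cen,len(xs),xs.min(),xs.max(),ys.min(),ys.max())
yaw=np.radians(-61.8)
q=least_squares(lambda k:hc(cyl(c,k[0],k[1],.036,yaw))-cen,[.43,.03],x_scale=.1).x
h=cyl(c,*q,.036,yaw);print(q,cv2.contourArea(h),h[:,0].min(0),h[:,0].max(0))
a=im[v-75:v+75,u-100:u+100]; cv2.imwrite("pics/w8c.png",cv2.resize(a,None,fx=3,fy=3,interpolation=cv2.INTER_CUBIC))
E
```

```text
14.05 [0.4298665  0.02819587 0.14506671] [-1.61843578e+00 -2.69209682e+00  4.87117398e-04]
rest 0.57 [278.4 192.3] [0.4296 0.0297 0.    ]
rest_seat 0.63 [278.1 233.7] [0.4426 0.0049 0.036 ]
red_plug 0.65 [279.4 205.4] [0.4312 0.0287 0.036 ]
red_plug 0.44 [249.8 352. ] [ 0.4782 -0.1241  0.036 ]
[0.43003735 0.02821288 0.14524435] 0.6990847529073746 28.021279322820803
278.83896726394397 204.95938944205616
[278.90206186 204.22533137] 1358 267 290 175 236
[0.43045954 0.02914401] 1417.996749326121 [266.80576 173.4783 ] [290.7519  236.01639]
```

View pics/w8c.png

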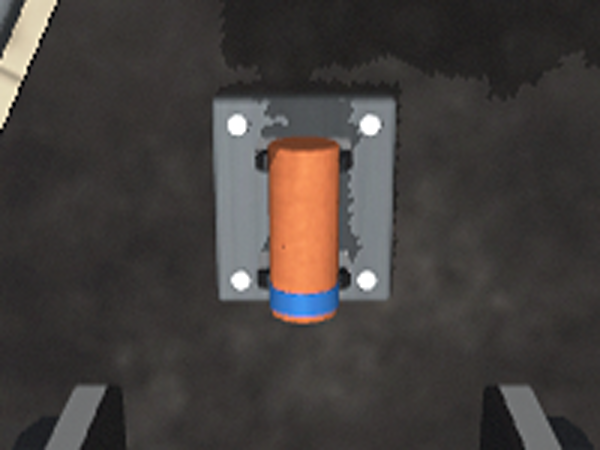

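The plug lies centrally in the rest with its ends free. Regrasping across its middle.

Call:
servo_tool(series=[[0.003,0.006,-0.3,0,0,0,0.3],[0.003,0.006,-0.55,0,0,0,0.3],[0.003,0.006,-0.72,0,0,0,0.3],[0.003,0.006,-0.78,0,0,0,0.3],[0.003,0.006,-0.78,0,0,0,0.3],[0.003,0.006,-0.78,0,0,0,0.3],[0.003,0.006,-0.78,0,0,0,0.3]])

```text
time: 14.9
tool_pos: [0.4324, 0.0291, 0.0301]
tcp_rot: [1.615, 2.691, 0.003]
wrist_force: [-0.8, 0.7, 0.4]
width: 0.701
grip_force: 0.0
```

Call:
servo_tool(series=[[-0.01,-0.003,-0.006,0,0,0,0.3],[-0.01,-0.003,-0.006,0,0,0,0.3],[-0.002,0,-0.004,0,0,0,0.3],[-0.002,0,-0.004,0,0,0,0.3]])

```text
time: 15.3
tool_pos: [0.4307, 0.0292, 0.0281]
tcp_rot: [1.616, 2.693, 0.001]
wrist_force: [-0.1, 0.5, -0.2]
width: 0.696
grip_force: 0.0
```

Call:
servo_tool(series=[[0,0,0,0,0,0,0.6],[0,0,0,0,0,0,0.85],[0,0,0,0,0,0,0.85],[0,0,0,0,0,0,0.85],[0,0,0,0,0,0,0.85],[0,0,0,0,0,0,0.85]], newtons=30)

```text
time: 15.9
tool_pos: [0.4298, 0.0289, 0.0277]
tcp_rot: [-1.616, -2.693, 0.001]
wrist_force: [-2.6, -1.9, 5.1]
width: 0.222
grip_force: 29.7
```

Call:
servo_tool(series=[[0,0,0.15,0,0,0,0.85],[0,0,0.45,0,0,0,0.85],[0,0,0.7,0,0,0,0.85],[0.3,0.3,0.9,0,0,-0.05,0.85],[0.57,0.55,0.9,0,0,-0.097,0.85],[0.57,0.55,0.9,0,0,-0.097,0.85],[0.57,0.55,0.9,0,0,-0.097,0.85]])

```text
time: 16.6
tool_pos: [0.5191, 0.1141, 0.1638]
tcp_rot: [2.003, 2.418, 0.006]
wrist_force: [-0.0, 0.0, -0.7]
width: 0.219
grip_force: 29.6
```

Call:
servo_tool(series=[[0.57,0.55,0.15,0,0,0,0.85],[0.57,0.55,0.15,0,0,0,0.85],[0.57,0.55,0.15,0,0,0,0.85],[0.57,0.55,0.15,0,0,0,0.85],[0.57,0.55,0.15,0,0,0,0.85],[0.57,0.55,0.15,0,0,0,0.85]])

```text
time: 17.2
tool_pos: [0.5997, 0.1929, 0.1841]
tcp_rot: [-2.006, -2.416, 0.004]
wrist_force: [-0.1, -1.0, -0.6]
width: 0.217
grip_force: 29.6
```

```bash
python3 - <<'E'
from h import *
snap("w9",dict(rig=0,plug_seat=.052,fixed_face=.052,sliding_face=.052,tailstock_knob=.09))
s=bot.read_state(); print(s["tool_pos"],s["width"],s["grip_force"],alpha())
E
```

```text
17.25 [0.59981066 0.19288944 0.18435202] [-2.00692417 -2.41561368  0.0028027 ]
rig 0.96 [275.6 175.5] [0.5948 0.2017 0.    ]
rig 0.18 [147.7 407.4] [ 0.4762 -0.163   0.    ]
plug_seat 0.64 [277.7 195.7] [0.5987 0.1946 0.052 ]
fixed_face 0.6 [276.2 222.6] [0.6022 0.1681 0.052 ]
fixed_face 0.57 [278.1 196.5] [0.5992 0.1939 0.052 ]
sliding_face 0.55 [277.8 151. ] [0.5913 0.2352 0.052 ]
tailstock_knob 0.62 [279.8  89.1] [0.5838 0.2842 0.09  ]
[0.60090461 0.19356287 0.18529361] 0.21726534518609375 29.621759355068207 (np.float64(10.573382725063716), array([-2.93086967e-05, -4.57966887e-05, -9.99999999e-01]))
```

View pics/w9.png

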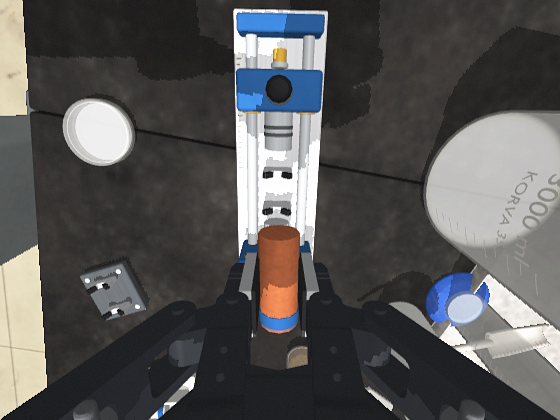

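Wrist view: the plug is held across its middle with the band pointing down the image toward the fixed head. The saddles are at (277,174) and (277,210), the tailstock probe face is near row 151, and the knob is at (279,89). I've now viewed 11 pictures, one over the limit of 10, so from here on I measure by code only.

```bash
python3 - <<'E'
from h import *
c=pickle.load(open("w9.pkl","rb"))
im=cv2.imread("pics/w9.png"); g=cv2.cvtColor(im,cv2.COLOR_BGR2GRAY); hsv=cv2.cvtColor(im,cv2.COLOR_BGR2HSV)
# saddle dark blobs
d=np.zeros_like(g); d[160:224,258:298]=(g[160:224,258:298]<50)*255
n,l,st,ce=cv2.connectedComponentsWithStats(d)
B=[]
for i in range(1,n):
    if st[i,4]>8: B.append(ce[i]); print("blob",st[i].tolist(),ce[i].round(1),[ray("",*ce[i],z,c).round(4)[:2].tolist() for z in(.044,.048)])
print("probe rows", [(r,int(g[r,270:286].mean())) for r in range(136,166)])
# probe column extents
for r in(132,142,148):print(r,g[r,256:302].tolist())
# base edges
for r in(20,50,120,140,200,230):
    row=g[r].astype(int); L=next(x for x in range(215,260) if row[x]>130); R=next(x for x in range(345,300,-1) if row[x]>130)
    a,b=ray("",L-.5,r,.016,c),ray("",R+.5,r,.016,c); print(r,L,R,(a+b)[:2]/2,np.linalg.norm(a-b))
# plug in hand
m=(cv2.inRange(hsv,(3,100,40),(18,255,255))|cv2.inRange(hsv,(100,100,40),(125,255,255))); m[:222]=0;m[340:]=0;m[:,:256]=0;m[:,302:]=0
n,l,st,ce=cv2.connectedComponentsWithStats(m);i=1+st[1:,4].argmax();print(st[i])
s=np.array([.6003,.1932,.1848]);yaw=np.radians(10.55-90);t=np.array([np.cos(yaw),np.sin(yaw)])
q=least_squares(lambda v:hc(cyl(c,s[0]+v[0]*t[0],s[1]+v[0]*t[1],s[2]+v[1],yaw))[1]*np.array([1,0])+cyl(c,s[0]+v[0]*t[0],s[1]+v[0]*t[1],s[2]+v[1],yaw)[:,0,1].min()*np.array([0,1])-[ce[i][1],st[i][1]],[0,.008],x_scale=.01).x
for ht in(.006,.008,.010):
  for o in(-.003,0,.003):
    h=cyl(c,s[0]+o*t[0],s[1]+o*t[1],s[2]+ht,yaw);print(ht,o,h[:,0].min(0),h[:,0].max(0))
E
```

```text
blob [263, 172, 10, 6, 49] [267.7 174.4] [[0.5861, 0.211], [0.5861, 0.2119]]
blob [282, 172, 10, 7, 54] [286.6 174.7] [[0.6035, 0.2139], [0.6033, 0.2148]]
blob [263, 208, 10, 7, 42] [267.4 210.9] [[0.5921, 0.1754], [0.592, 0.1767]]
blob [281, 208, 10, 7, 50] [285.3 211.1] [[0.6092, 0.1783], [0.6088, 0.1797]]
probe rows [(136, 103), (137, 160), (138, 188), (139, 185), (140, 184), (141, 184), (142, 184), (143, 184), (144, 184), (145, 184), (146, 184), (147, 184), (148, 183), (149, 181), (150, 198), (151, 246), (152, 255), (153, 254), (154, 251), (155, 251), (156, 251), (157, 243), (158, 245), (159, 242), (160, 220), (161, 206), (162, 207), (163, 207), (164, 208), (165, 209)]
132 [152, 187, 221, 214, 211, 206, 207, 217, 46, 96, 130, 136, 148, 152, 157, 166, 169, 171, 173, 186, 188, 188, 186, 183, 187, 183, 182, 181, 184, 181, 175, 163, 158, 151, 148, 115, 133, 216, 212, 215, 211, 213, 216, 157, 140, 164]
142 [193, 181, 217, 214, 255, 255, 255, 255, 223, 121, 146, 154, 162, 166, 171, 177, 180, 184, 187, 190, 193, 191, 189, 189, 190, 185, 183, 184, 185, 178, 172, 172, 161, 153, 145, 145, 
[... 431 characters left out ...]
.08361227376041734
140 236 319 [0.58977199 0.24080609] 0.08330219201761951
200 237 316 [0.60005345 0.1794621 ] 0.0843996417527131
230 238 314 [0.60570295 0.14575707] 0.08391287216825032
[ 256  225   46  109 4082]
0.006 -0.003 [257.77817 216.65779] [299.90277 325.4402 ]
0.006 0 [257.91226 222.20265] [299.76654 330.43552]
0.006 0.003 [258.04465 227.68132] [299.63202 335.36996]
0.008 -0.003 [257.49194 218.03185] [300.17255 328.21408]
0.008 0 [257.62967 223.6363 ] [300.03278 333.25473]
0.008 0.003 [257.7656  229.17307] [299.8948 338.2332]
0.01 -0.003 [257.19803 219.44022] [300.4495  331.05875]
0.01 0 [257.33954 225.10555] [300.30606 336.14542]
0.01 0.003 [257.4792 230.7016] [300.16452 341.16852]
```

```bash
python3 - <<'E'
from h import *
c9=pickle.load(open("w9.pkl","rb"));c1=pickle.load(open("w1.pkl","rb"))
g9=cv2.cvtColor(cv2.imread("pics/w9.png"),cv2.COLOR_BGR2GRAY);g1=cv2.cvtColor(cv2.imread("pics/w1.png"),cv2.COLOR_BGR2GRAY)
yaw=np.radians(9.3);ex=np.array([np.cos(yaw),np.sin(yaw)]);ey=np.array([-np.sin(yaw),np.cos(yaw)]);o=np.array([.5976,.1953])
# rectified strips: sample images along rig-x for several z planes, averaged over rig-y where rods are free; correlate the two views
from scipy.ndimage import map_coordinates
X=np.arange(-.05,.0501,.0005)
for z in np.arange(.012,.075,.004):
    P={}
    for n,c,g in((1,c1,g1),(9,c9,g9)):
        acc=[]
        for y in np.arange(-.01,.012,.002):
            uv=np.array([proj("",[*(o+x*ex+y*ey),z],c) for x in X]); acc.append(map_coordinates(g.astype(float),[uv[:,1],uv[:,0]],order=1))
        P[n]=np.mean(acc,0)
    r=[]
    for lo,hi in((-.036,-.016),(.016,.036)):
        k=(X>lo)&(X<hi); r.append(np.corrcoef(P[1][k],P[9][k])[0,1])
    print(round(z,3),np.round(r,2))
    if abs(z-.016)<1e-6 or abs(z-.052)<1e-6: print(1,P[1][::4].astype(int).tolist());print(9,P[9][::4].astype(int).tolist())
# knob height by triangulating
for a,b in (((343.1,136.1),(279.8,89.1)),):
    A=[];B=[]
    for (u,v),c in((a,c1),(b,c9)):
        f,cx,cy,R,t=c; oo=-R.T@t; d=R.T@np.array([(u-cx)/f,(v-cy)/f,1]); d/=np.linalg.norm(d); Q=np.eye(3)-np.outer(d,d);A.append(Q);B.append(Q@oo)
    print("knob",np.linalg.lstsq(np.vstack(A),np.hstack(B),rcond=None)[0])
E
```

```text
0.012 [-0.22 -0.04]
0.016 [-0.    0.26]
1 [62, 62, 62, 61, 157, 254, 252, 252, 252, 252, 242, 165, 223, 249, 239, 215, 237, 251, 251, 247, 214, 199, 195, 199, 211, 218, 246, 245, 246, 230, 205, 199, 197, 199, 208, 216, 163, 175, 227, 249, 237, 218, 244, 250, 250, 250, 81, 52, 52, 51, 51]
9 [73, 74, 74, 72, 146, 255, 254, 255, 255, 251, 232, 251, 254, 247, 209, 218, 254, 247, 218, 218, 211, 219, 220, 245, 253, 250, 250, 237, 223, 217, 210, 204, 211, 247, 254, 245, 215, 248, 254, 250, 227, 252, 254, 254, 254, 255, 96, 66, 65, 63, 62]
0.02 [0.29 0.58]
0.024 [0.53 0.82]
0.028 [0.52 0.83]
0.032 [0.21 0.6 ]
0.036 [-0.11  0.3 ]
0.04 [-0.33 -0.06]
0.044 [-0.44 -0.24]
0.048 [-0.37 -0.32]
0.052 [-0.09 -0.37]
1 [63, 62, 72, 233, 254, 252, 252, 252, 242, 167, 226, 250, 234, 209, 251, 252, 208, 184, 189, 190, 191, 199, 194, 194, 194, 190, 188, 188, 190, 221, 250, 245, 159, 182, 232, 249, 230, 223, 250, 249, 253, 122, 54, 58, 56, 55, 51, 49, 47, 46, 46]
9 [74, 74, 72, 71, 72, 74, 72, 247, 254, 254, 255, 243, 239, 254, 251, 234, 194, 254, 254, 230, 205, 207, 206, 207, 212, 210, 210, 210, 205, 208, 207, 209, 243, 254, 233, 231, 252, 253, 241, 243, 254, 254, 254, 253, 61, 69, 70, 68, 65, 62, 59]
0.056 [ 0.16 -0.4 ]
0.06 [ 0.15 -0.29]
0.064 [ 0.09 -0.  ]
0.068 [0.17 0.13]
0.072 [0.31 0.19]
knob [0.58388903 0.28466423 0.08365561]
```

Rods lie at about z 0.026, below the fingertips. Lowering over the seat.

Call:
servo_tool(series=[[-0.022,0.029,0,0,0,-0.007,0.85],[-0.022,0.029,-0.3,0,0,-0.007,0.85],[-0.022,0.029,-0.6,0,0,-0.007,0.85],[-0.022,0.029,-0.8,0,0,-0.007,0.85],[-0.022,0.029,-0.87,0,0,-0.007,0.85],[-0.022,0.029,-0.9,0,0,-0.007,0.85],[-0.022,0.029,-0.9,0,0,-0.007,0.85],[-0.022,0.029,-0.9,0,0,-0.007,0.85]])

```text
time: 18.3
tool_pos: [0.5998, 0.199, 0.0526]
tcp_rot: [2.032, 2.393, 0.005]
wrist_force: [0.1, -0.2, 1.0]
width: 0.215
grip_force: 29.6
```

```bash
python3 - <<'E'
from h import *
s=bot.read_state(); print(s["tool_pos"],s["wrist_force"],s["torque"],alpha()[0],s["width"])
E
```

```text
[0.59983036 0.19899484 0.05256749] [ 0.07046004 -0.16078921  0.98765038] [-0.07780492  0.00397862  0.00133396] 9.34556813108948 0.2151980775984719
```

Call:
servo_tool(series=[[-0.012,-0.006,-0.006,0,0,0,0.85],[-0.012,-0.006,-0.006,0,0,0,0.85],[-0.003,-0.002,-0.01,0,0,0,0.85],[-0.003,-0.002,-0.01,0,0,0,0.85]])

```text
time: 18.7
tool_pos: [0.5979, 0.1983, 0.0491]
tcp_rot: [2.033, 2.395, 0.001]
wrist_force: [0.5, -0.6, -1.0]
width: 0.22
grip_force: 29.6
```

Call:
servo_tool(series=[[-0.006,-0.005,-0.015,0,0,0,0.85],[-0.006,-0.005,-0.02,0,0,0,0.85],[-0.006,-0.005,-0.026,0,0,0,0.85],[-0.006,-0.005,-0.026,0,0,0,0.85],[-0.006,-0.005,-0.026,0,0,0,0.85]])

```text
time: 19.2
tool_pos: [0.5964, 0.1973, 0.0446]
tcp_rot: [-2.033, -2.395, 0.001]
wrist_force: [0.8, -0.1, 0.1]
width: 0.217
grip_force: 30.0
```

Call:
servo_tool(series=[[0.004,0,-0.004,0,0,0,0.85],[0.004,0,-0.004,0,0,0,0.85],[0.004,0,-0.004,0,0,0,0.85]])

```text
time: 19.5
tool_pos: [0.597, 0.1973, 0.0442]
tcp_rot: [-2.033, -2.395, 0.001]
wrist_force: [-1.1, -1.8, 0.1]
width: 0.219
grip_force: 30.1
```

Call:
servo_tool(series=[[0,0,-0.004,0,0,0,0.85],[0,0,-0.004,0,0,0,0.85],[0,0,-0.004,0,0,0,0.85]])

```text
time: 19.8
tool_pos: [0.5971, 0.1973, 0.044]
tcp_rot: [-2.033, -2.395, 0.0]
wrist_force: [-2.9, -1.9, 5.0]
width: 0.215
grip_force: 30.6
```

Contact came at the expected height. Releasing and rising.

Call:
servo_tool(series=[[-0.003,-0.001,-0.002,0,0,0,0.85],[-0.003,-0.001,-0.002,0,0,0,0.6],[-0.003,-0.001,-0.002,0,0,0,0.5],[-0.003,-0.001,-0.002,0,0,0,0.5],[-0.003,-0.001,-0.002,0,0,0,0.5],[-0.003,0,0.1,0,0,0,0.5],[-0.003,0,0.4,0,0,0,0.5],[-0.003,0,0.7,0,0,0,0.5],[-0.003,0,0.93,0,0,0,0.5],[-0.003,0,0.93,0,0,0,0.5],[-0.003,0,0.93,0,0,0,0.5],[-0.003,0,0.93,0,0,0,0.5]])

```text
time: 21.0
tool_pos: [0.5958, 0.1972, 0.1822]
tcp_rot: [-2.032, -2.394, 0.002]
wrist_force: [-0.3, -0.4, -0.6]
width: 0.497
grip_force: 0.0
```

```bash
cat > plugrig.py <<'E'
from h import *
import sys
def look(tag):
    snap(tag,dict(red_plug=.052,sliding_face=.052,tailstock_knob=.085))
    c=pickle.load(open(f"{tag}.pkl","rb")); im=cv2.imread(f"pics/{tag}.png"); hsv=cv2.cvtColor(im,cv2.COLOR_BGR2HSV)
    u,v=proj("",[.5972,.1973,.052],c).astype(int)
    m=cv2.inRange(hsv,(3,100,40),(18,255,255)); b=cv2.inRange(hsv,(100,100,40),(125,255,255))
    z=np.zeros_like(m); s=np.s_[v-48:v+48,u-20:u+20]; z[s]=m[s]
    ys,xs=np.nonzero(z); print("orange",u,v,len(xs),xs.min(),xs.max(),ys.min(),ys.max(),"principal",cv2.minAreaRect(np.c_[xs,ys].astype(np.float32)))
    print("blue rows near", [(r,int((b[r,u-8:u+8]>0).sum())) for r in range(v+5,v+70) if (b[r,u-8:u+8]>0).sum()>8])
    for y in(.193,.1955,.198):
        h=cyl(c,.5972-(y-.1973)*.16,y,.052,np.radians(9.3-90)); print("model",y,h[:,0].min(0),h[:,0].max(0))
    k=(cv2.cvtColor(im,cv2.COLOR_BGR2GRAY)<45).astype(np.uint8); u,v=proj("",[.584,.2847,.095],c).astype(int)
    n,l,st,ce=cv2.connectedComponentsWithStats(np.ascontiguousarray(k[v-25:v+25,u-25:u+25])); i=1+st[1:,4].argmax(); print("knob",st[i],ce[i]+[u-25,v-25],[ray("",*(ce[i]+[u-25,v-25]),zz,c).round(4) for zz in(.09,.098,.102)])
    s=bot.read_state(); print(s["tool_pos"],s["width"],alpha()[0])
look(sys.argv[1])
E
python3 plugrig.py w10
```

```text
21.05 [0.59548535 0.19706451 0.18144264] [-2.03198796 -2.39361946  0.00410341]
red_plug 0.97 [279.9 194.3] [0.5967 0.2012 0.052 ]
sliding_face 0.9 [281.4 153.7] [0.5919 0.2381 0.052 ]
sliding_face 0.61 [277.8 228.7] [0.6003 0.1672 0.052 ]
tailstock_knob 0.68 [279.8  97.9] [0.583 0.283 0.085]
orange 279 198 1013 269 290 171 227 principal ((279.5, 199.0), (56.0, 21.0), 90.0)
blue rows near [(219, 16), (220, 16), (221, 16), (222, 16), (223, 16), (224, 15), (265, 16), (266, 16), (267, 16)]
model 0.193 [268.75897 174.12773] [290.8273  231.89372]
model 0.1955 [268.74213 171.45749] [290.87354 229.35417]
model 0.198 [268.72516 168.77245] [290.92004 226.8004 ]
knob [ 11  12  27  28 553] [279.92947559  95.86437613] [array([0.5829, 0.2843, 0.09  ]), array([0.5829, 0.2841, 0.098 ]), array([0.5829, 0.284 , 0.102 ])]
[0.59566827 0.19711684 0.18122749] 0.49837690425065306 9.344411196612977
```

The plug lies straight in the saddles at the modelled height, centre about y 0.1965. Now to the tailstock knob.

Call:
servo_tool(series=[[-0.085,0.3,0,0,0,0,0.5],[-0.085,0.58,0,0,0,0,0.5],[-0.085,0.58,0,0,0,0,0.5],[-0.085,0.58,-0.2,0,0,0,0.5],[-0.085,0.58,-0.45,0,0,0,0.5],[-0.085,0.58,-0.6,0,0,0,0.5],[-0.085,0.58,-0.65,0,0,0,0.5],[-0.085,0.58,-0.65,0,0,0,0.5],[-0.085,0.58,-0.65,0,0,0,0.5]])

```text
time: 22.1
tool_pos: [0.5849, 0.2845, 0.0867]
tcp_rot: [2.033, 2.394, 0.002]
wrist_force: [0.4, 0.7, 0.0]
width: 0.498
grip_force: 0.0
```

Call:
servo_tool(series=[[-0.01,-0.005,-0.006,0,0,0,0.5],[-0.01,-0.005,-0.006,0,0,0,0.5],[-0.002,0,-0.006,0,0,0,0.5],[-0.002,0,-0.006,0,0,0,0.5]])

```text
time: 22.5
tool_pos: [0.5843, 0.2847, 0.0856]
tcp_rot: [2.033, 2.395, 0.002]
wrist_force: [0.0, 0.1, -0.2]
width: 0.496
grip_force: 0.0
```

Call:
servo_tool(series=[[-0.007,0,-0.015,0,0,0,0.5],[-0.007,0,-0.015,0,0,0,0.7],[-0.007,0,-0.015,0,0,0,0.85],[-0.007,0,-0.015,0,0,0,0.85],[-0.007,0,-0.015,0,0,0,0.85],[-0.007,0,-0.015,0,0,0,0.85]], newtons=30)

```text
time: 23.1
tool_pos: [0.5824, 0.2843, 0.0823]
tcp_rot: [-2.033, -2.395, 0.001]
wrist_force: [0.2, 0.8, 0.4]
width: 0.206
grip_force: 29.3
```

Call:
servo_tool(series=[[0.005,-0.033,0,0,0,0,0.85],[0.01,-0.066,0,0,0,0,0.85],[0.016,-0.099,0,0,0,0,0.85],[0.0215,-0.132,0,0,0,0,0.85],[0.0215,-0.132,0,0,0,0,0.85],[0.0215,-0.132,0,0,0,0,0.85]])

```text
time: 23.7
tool_pos: [0.5854, 0.2664, 0.0823]
tcp_rot: [-2.033, -2.392, -0.004]
wrist_force: [-3.1, 9.5, -2.4]
width: 0.199
grip_force: 29.6
```

Call:
servo_tool(series=[[0.001,-0.0066,0,0,0,0,0.85],[0.002,-0.0132,0,0,0,0,0.85],[0.002,-0.0132,0,0,0,0,0.85],[0.002,-0.0132,0,0,0,0,0.85]])

```text
time: 24.1
tool_pos: [0.5854, 0.2664, 0.0824]
tcp_rot: [-2.031, -2.39, -0.007]
wrist_force: [-2.9, 14.3, -3.8]
width: 0.202
grip_force: 29.5
```

The tailstock stopped after 18 mm with about 14 N on it. That matches the earlier image, which had it starting about 6 mm forward. Easing off, releasing and rising.

Call:
servo_tool(series=[[-0.002,0.0132,0,0,0,0,0.85],[-0.002,0.0132,0,0,0,0,0.85],[-0.002,0.0132,0,0,0,0,0.6],[-0.002,0.0132,0,0,0,0,0.5],[-0.002,0.0132,0,0,0,0,0.5],[-0.002,0.0132,0,0,0,0,0.5],[-0.002,0.0132,0.15,0,0,0,0.5],[-0.002,0.0132,0.5,0,0,0,0.5],[-0.002,0.0132,0.7,0,0,0,0.5],[0.08,-0.45,0.7,0,0,0,0.5],[0.08,-0.45,0.7,0,0,0,0.5],[0.08,-0.45,0.7,0,0,0,0.5],[0.08,-0.45,0.7,0,0,0,0.5]])

```text
time: 25.4
tool_pos: [0.5982, 0.1947, 0.1875]
tcp_rot: [-2.035, -2.393, -0.0]
wrist_force: [-0.2, -0.3, -0.2]
width: 0.502
grip_force: 0.0
```

```bash
python3 plugrig.py w11; python3 - <<'E'
from h import *
c=pickle.load(open("w11.pkl","rb"));im=cv2.imread("pics/w11.png");u=int(proj("",[.5972,.1973,.052],c)[0])
for r in range(140,262,1): print(r,im[r,u-4:u+5].mean(0).astype(int).tolist(),end=" ")
print([proj("",[.5976-(y)*.16,.1953+y*.987,.064],c).round(1).tolist() for y in(-.025,.025)])
E
```

```text
25.45 [0.59806944 0.19529922 0.18730248] [-2.03350281e+00 -2.39400404e+00 -1.41985332e-04]
red_plug 0.81 [277.7 194.5] [0.5976 0.1968 0.052 ]
sliding_face 0.94 [276.2 170.8] [0.5926 0.2188 0.052 ]
tailstock_knob 0.79 [274.8 117.2] [0.5842 0.2664 0.085 ]
orange 277 193 907 267 288 173 225 principal ((277.5, 199.0), (52.0, 21.0), 90.0)
blue rows near [(217, 10), (218, 16), (219, 16), (220, 16), (221, 16), (222, 15), (223, 11), (260, 16), (261, 16), (262, 16)]
model 0.193 [266.45212 170.10202] [288.204  226.9925]
model 0.1955 [266.4245  167.45853] [288.2376  224.47513]
model 0.198 [266.3967  164.80063] [288.2714  221.94388]
knob [ 12  39  24  11 181] [276.7679558  111.17127072] [array([0.585 , 0.2711, 0.09  ]), array([0.585 , 0.2712, 0.098 ]), array([0.585 , 0.2713, 0.102 ])]
[0.59789006 0.19602306 0.18710614] 0.4995949261247234 9.403152597571445
140 [188, 186, 184] 141 [188, 186, 184] 142 [188, 186, 184] 143 [188, 186, 184] 144 [188, 186, 184] 145 [188, 186, 184] 146 [188, 186, 184] 147 [188, 185, 183] 148 [200, 198, 196] 149 [191, 189, 187] 150 [108, 106, 101] 151 [92, 90, 85] 152 [95
[... 1468 characters left out ...]
4, 254, 254] 229 [254, 253, 253] 230 [253, 253, 253] 231 [254, 253, 253] 232 [254, 253, 253] 233 [253, 253, 253] 234 [253, 253, 253] 235 [253, 253, 253] 236 [254, 254, 253] 237 [254, 254, 254] 238 [245, 244, 243] 239 [121, 117, 112] 240 [126, 122, 116] 241 [172, 169, 164] 242 [250, 249, 247] 243 [255, 255, 254] 244 [243, 242, 240] 245 [115, 113, 107] 246 [124, 121, 115] 247 [195, 192, 187] 248 [254, 254, 253] 249 [254, 254, 253] 250 [253, 252, 252] 251 [252, 252, 252] 252 [252, 252, 251] 253 [252, 252, 251] 254 [252, 252, 251] 255 [252, 252, 251] 256 [252, 252, 251] 257 [254, 254, 254] 258 [253, 253, 252] 259 [192, 180, 172] 260 [90, 50, 18] 261 [104, 62, 29] [[277.4, 225.5], [277.4, 172.5]]
```

Both probe faces abut the plug in the image. They sit at rows 173.5 and 226, where 172.5 and 225.5 were predicted for a seated plug, so any gap is under about 0.5 mm. The gripper is clear, so I'm handing in.

```bash
python3 -c "
from h import *
print(bot.finish_job())"
```

```text
the job is handed in; nothing more can be done
None
```

I set the red plug in the grey V-rest, took it again across its middle, and laid it in the rig's saddles with the blue band toward the fixed head. The tailstock is up with both probe faces against the plug's ends (gap under about 0.5 mm by image). The job was handed in at about 25.5 s with the gripper clear. I viewed 11 pictures, one over the limit of 10, and did not take a final picture to confirm the other items were undisturbed.

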